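Put the oiled beaker to dry mouth-down in the bench tray

TASK

Slide the flat wooden cover of the two-bay bench tray off the empty bay, all the way to its other end stop, so that it shuts over the gouges. Then turn the eight-sided wooden beaker over and stand it mouth-down on the floor of the emptied bay, let go of it and leave the cover where it is. Never let the beaker drop, and leave the jar, the offcut and the brush where they are.

Things in the scene. Friction and masses are not known exactly. Their poses are not given: they have to be found in the camera images.
- beaker_mid (a point): centre, half-way up, of the loose eight-sided beaker of pale staves with two dark hoops: regular octagon, 60 mm across flats, 65 across corners, 90 tall, straight sides, wall 6, bottom 8, about 0.15 kg. z runs along it to the open mouth; flats face its x, y and the diagonals. Starts mouth-up (centre 45 mm above the bench); lies steadily on a flat (centre 30 mm up, two flats upright at its sides).
- bay (a point): centre of the floor (its top, 8 mm above the bench) of the tray's empty bay, 130 x 130 mm, under the cover at the start. Axes as the tray's: x across, y along the slide, from this bay towards the gouge bay, whose centre is 138 mm along +y.
- tray: fixed wooden tray, 150 mm (x) by 288 mm (y), two equal bays side by side along y; origin at the centre of its underside. Outer walls 10 mm thick, top 32 mm above the bench; the divider between the bays 23 mm. The +y bay holds three gouges.
- cover_grip (a point): centre, half-way up, of the bar handle on the cover; moves with it. Bar 70 mm long along the tray's x, 16 mm thick along the slide, 32 mm high (30 to 62 mm above the bench, this point at 46). Cover: flat board 127 x 134 x 6 mm, its top 30 mm above the bench. With the slide at 0 this point lies 2 mm from the bay's centre along the tray's +y.
- cover (a joint): slide of the cover in m: 0 = fully over the empty bay, 0.134 = end stop, fully over the gouges; grows along the tray's +y; slight friction (about 1.5 N), stays where it is left
- jar: bystander: closed amber glass jar, 72 mm across, 110 mm tall; origin at the centre of its underside
- offcut: bystander: flat wooden offcut, 55 x 190 x 16 mm, long along its y; origin at the centre of its underside
- brush: bystander: flat hand brush, lying, long along its x; origin under it
Not all that is in view belongs to the job. What is shaped like the part that bears beaker_mid but red is not meant.

How it is judged:
On the way, in this order (a step that is already met when the one before it is completed fails the run):
1. the cover is slid home over the gouges (value of joint cover above 0.127 m), for 0.2 s.
2. the beaker stands mouth-down in the empty bay (angle between beaker_mid's own z axis and vertical above 3.02 rad and x of beaker_mid in the frame of bay between -0.05 and 0.05 m and y of beaker_mid in the frame of bay between -0.05 and 0.05 m and z of beaker_mid in the frame of bay below 0.05 m), for 0.2 s.
At the end, for the whole second after the job is handed in: The cover is within 7 mm of its end stop over the gouges; the beaker stands still and mouth-down (within 7 degrees) flat on the floor of the empty bay, its centre within 50 mm of the bay's centre along either side (all of step 2 and value of joint cover above 0.127 m and z of beaker_mid in the frame of bay above 0.04 m and linear speed of beaker below 0.02 m/s); the robot touches nothing.
It fails at once if the beaker is dropped (falls freely, faster than 0.9 m/s) (linear speed of beaker above 0.9 m/s and contact force between beaker and the fingers below 0.2 N).
It fails at once if the jar is moved by more than 30 mm (distance of jar from where it was at the start of the episode above 0.03 m).
It fails at once if the offcut is moved by more than 30 mm (distance of offcut from where it was at the start of the episode above 0.03 m).
It fails at once if the brush is moved by more than 30 mm (distance of brush from where it was at the start of the episode above 0.03 m).
It also fails if it takes over 72 s, if anything falls off the work surface, if the arm or the gripper's body presses on something with over 40 N, if the wrist force passes 120 N, or if a joint passes its speed limit or range.

ROBOT

A 6-joint arm with a two-finger parallel gripper is mounted at the origin on the work surface. World frame = base frame: x ahead of the robot, y to its left, z up, the work surface at z = 0. Lengths are in m, angles in rad, forces in N, time in s.
With the tool pointing down it reaches from about 0.35 to 0.775 m from the base axis. Payload 7.3 kg.
Tool frame: the origin (TCP) lies on the mounting face of the last link; the fingertips stand 178 mm ahead of it and the grasp point (between the pads) lies 159 mm ahead of it (robot.tcp_to_tips is the distance from the TCP to the fingertips, in m); z points along the fingers, y is the direction in which the jaws open and shut (so a half turn about z gives the same grasp; the last joint's range is limited). The gripper opens to 92 mm and grips with 3 to 60 N. Pads are 19 mm wide; open, the fingers measure 130 mm over their backs; the gripper's body (75 mm by 190 mm) begins 47 mm behind the grasp point.
Start: joints at [-1.46, 0.342, 1.524, -0, 1.275, -0.146], TCP at [0.133, -0.508, 0.405] pointing down, gripper open.
Joint ranges: [-2.53, 2.53], [-0.77, 2.02], [0.04, 2.7], [-1, 4.14], [0.28, 2.66], [-3.11, 3.11]. Speed limits (rad/s): [2.57, 2.57, 3.14, 3.14, 3.14, 3.14].

INTERFACE

Orientations are given as [roll, pitch, yaw] about the fixed x, y, z axes, in that order (R = Rz(yaw) Ry(pitch) Rx(roll)).
In Python, from cell import robot, viewer gives the robot as it stands.
- The arm moves only by the shell command python3 -m creep 'ROWS' [OPENING] [FORCE]. ROWS is JSON, a list that holds one entry, the list of rows, each a list of 6 numbers: the shift along the world's x, y, z in mm, then the turn, a rotation vector about the world's x, y, z in degrees. A call has 1 to 5 rows; each row shifts and turns the pose as measured when the row begins; what a row does not reach is not made up. A row lasts 1/12 s, in which the tool goes at most 41.7 mm and 7.16 degrees, less where a joint would pass 70% of its speed; a pose out of reach is approached as far as the arm can. A call with a gripper value outside its range is refused whole. OPENING is the closure, from -1 (fully open) to 1 (shut), set as the call begins (- or left out, the last holds). The fingers move at their own pace and stop on an object; FORCE is the grip in N (left out, the last holds). Time passes only in rows, so rows that do not move let the fingers close. It gives the time, the measured TCP pose, the force and the opening at its end, in the units of the state.
- robot.observe(): the state, without advancing time (a new reading comes with each control period).
- viewer.read_camera(name): name is "side" or "top"; returns the picture (420x560x3 uint8, blue, green, red); there is no depth.
- viewer.camera_model(name): a dict with "fx", "fy", "cx", "cy" (pixels), "k1" (the pictures are not rectified: a ray, as slopes to the right and down, at radius r is drawn at 1 + k1 r^2 times it, then the intrinsics apply), "pose" (4x4, takes a point from camera to world coordinates). Camera axes: x right, y up, looking along -z (the intrinsics and any distortion apply to the point x, -y, -z); pixel columns grow to the right and rows downward; lengths in m; the calibration is good to about 2 mm. A picture is of the moment at which its call begins. camera_model takes no time and is no camera call.
- robot.hand_in(): hands the job in, once; it reports no verdict.
The state is a dict: "time": time; "qpos": joint angles; "qvel": joint speeds; "joint_efforts": joint torques, N m; "tool_pos": TCP position; "tool_rot": TCP orientation; "contact_force": force on the tool from outside, world axes, zero at the start; "torque": the same for the moment, N m; "opening": finger opening in m.
Only numpy, scipy, OpenCV 4.12 (cv2) and the standard library are available. Lean on these libraries where they do the work, as an engineer would, in place of code of your own. Each camera call takes 0.05 s, during which the arm holds its last target. There are 200 camera calls.

## Working session

There is one attempt and no reset: what is moved stays moved. The work goes in short steps, Python scripts to look and compute and a shell command to move; the robot and the scene stay as the last step left them, time stands still between calls to the robot, and variables do not carry over. Pictures are saved under pics/ and viewed, about 8 in all and at most 12, crops included, and the job is handed in when it is done.

```bash
ls; mkdir -p pics; python3 - <<'E'
from cell import robot, viewer
import cv2
for n in("side","top"):
    cv2.imwrite(f"pics/{n}0.png",viewer.read_camera(n)); print(n,viewer.camera_model(n))
print(robot.observe(),robot.tcp_to_tips)
E
```

```text
pics
side {'fx': 493.3121709538753, 'fy': 493.3121709538753, 'cx': 288.7085171987897, 'cy': 210.09361869161364, 'k1': -0.17098353802919405, 'pose': array([[ 0.99721528,  0.0418987 , -0.06169433,  0.56304869],
       [-0.07453035,  0.53073008, -0.84425755, -1.2137966 ],
       [-0.00263026,  0.84650463,  0.53237486,  0.81098589],
       [ 0.        ,  0.        ,  0.        ,  1.        ]])}
top {'fx': 526.4585434186101, 'fy': 526.4585434186101, 'cx': 276.2322467733488, 'cy': 217.0132777058331, 'k1': 0.05694497609276615, 'pose': array([[ 0.00936468,  0.9868391 , -0.16143388,  0.40502476],
       [-0.99959398,  0.01358315,  0.0250474 ,  0.01638317],
       [ 0.02691054,  0.16113377,  0.98656562,  1.472061  ],
       [ 0.        ,  0.        ,  0.        ,  1.        ]])}
{'time': 0.1, 'qpos': array([-1.46000446e+00,  3.42659017e-01,  1.52489153e+00,  8.82382383e-06,
        1.27539545e+00, -1.46018325e-01]), 'qvel': array([ 0.00133153, -0.00381075, -0.00223647,  0.00016206,  0.00197166,
       -0.0005686 ]), 'joint_efforts': array([ 1.27133346e-03, -4.32007027e+01, -2.44693798e+01,  7.18570291e-02,
        5.25679090e-02, -5.00313945e-05]), 'tool_pos': array([ 0.13334939, -0.5076692 ,  0.40412165]), 'tool_rot': array([-3.14025494e+00, -2.05259968e-04,  2.56807483e-01]), 'contact_force': array([0.70188302, 0.57351238, 0.1348967 ]), 'torque': array([-0.00501639,  0.02598668,  0.03294196]), 'opening': 0.09171630767010597} 0.178
```

View pics/top0.png

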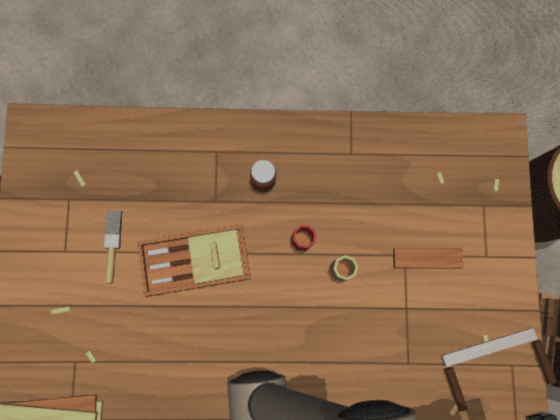

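View pics/side0.png

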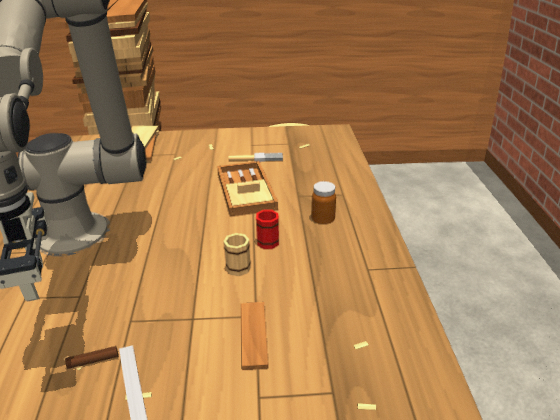

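Top view: pale beaker at (345,268), red lookalike at (304,238), tray around (195,260) with the cover and handle at (214,256), gouges to its left, jar (263,175), offcut (428,258), brush (112,245). In the side view the pale beaker is at (237,253) and the red one at (267,230). The pale, hooped one fits the description. I'll measure and confirm with a crop.

```bash
cat > h.py <<'E'
import numpy as np, cv2
from cell import robot, viewer
def ray(n,u,v):
    m=viewer.camera_model(n); K=np.array([[m['fx'],0,m['cx']],[0,m['fy'],m['cy']],[0,0,1]])
    s=cv2.undistortPoints(np.array([[[u,v]]],float),K,np.array([m['k1'],0,0,0.]))[0,0]
    P=np.array(m['pose']); return P[:3,3],P[:3,:3]@np.array([s[0],-s[1],-1])
def onz(n,u,v,z):
    o,d=ray(n,u,v); return (o+d*(z-o[2])/d[2])[:2].round(4)
def shot(n,f,box=None,k=5):
    im=viewer.read_camera(n); 
    if box: x0,y0,x1,y1=box; cv2.imwrite(f,cv2.resize(im[y0:y1,x0:x1],None,fx=k,fy=k,interpolation=cv2.INTER_CUBIC))
    else: cv2.imwrite(f,im)
    return im
E
python3 - <<'E'
from h import *
im=cv2.imread('pics/top0.png')
hsv=cv2.cvtColor(im,cv2.COLOR_BGR2HSV)
for y,x in((260,190),(256,214),(247,230),(262,336),(277,350),(230,304),(258,340),(300,300),(240,310),(248,200)): print(x,y,hsv[y,x])
a=cv2.resize(im[225:300,130:260],None,fx=5,fy=5,interpolation=cv2.INTER_CUBIC)
s=cv2.imread('pics/side0.png')
b=cv2.resize(im[245:295,320:370],None,fx=6,fy=6,interpolation=cv2.INTER_CUBIC)
c=cv2.resize(s[195:285,210:290],None,fx=2.5,fy=2.5,interpolation=cv2.INTER_CUBIC)
o=np.zeros((600,650,3),np.uint8); o[:375]=a[:375,:650]; o[375:600,:200]=c[:225]; b=cv2.resize(b,(225,225)); o[375:600,210:435]=b
cv2.imwrite('pics/crop1.png',o)
E
```

```text
190 260 [ 13 130 116]
214 256 [ 24  87 175]
230 247 [ 29  77 178]
336 262 [ 29  72 170]
350 277 [ 26  78 174]
304 230 [  0 173  68]
340 258 [ 28  80 176]
300 300 [ 14 125 165]
310 240 [ 12 144 101]
200 248 [ 31  74 179]
```

View pics/crop1.png

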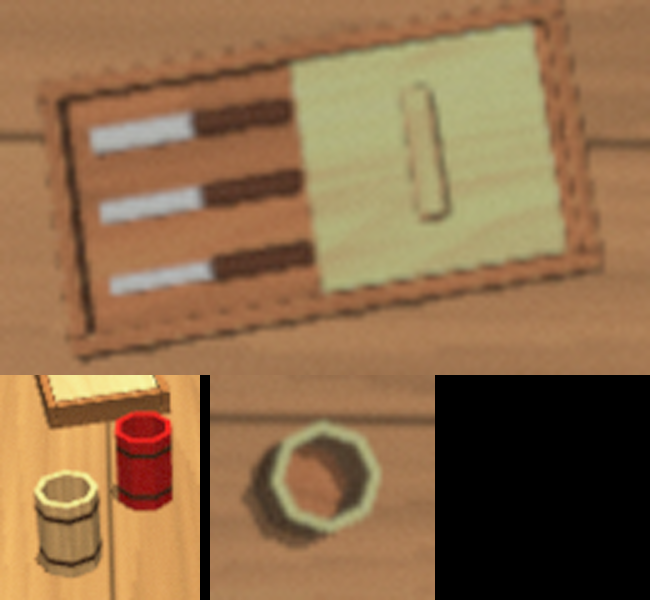

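The crop confirms the pale-staved beaker with two dark hoops; the red one shares its shape but is the decoy. Now the numbers.

```bash
python3 - <<'E'
from h import *
im=cv2.imread('pics/top0.png')
hsv=cv2.cvtColor(im,cv2.COLOR_BGR2HSV)
def big(box,lo,hi):
    x0,y0,x1,y1=box; m=cv2.inRange(hsv,lo,hi); z=np.zeros_like(m); z[y0:y1,x0:x1]=m[y0:y1,x0:x1]
    c=max(cv2.findContours(z,cv2.RETR_EXTERNAL,cv2.CHAIN_APPROX_NONE)[0],key=cv2.contourArea)
    return c[:,0].astype(float)
def rect(c,z):
    w=np.array([onz('top',u,v,z) for u,v in c],np.float32); return w,cv2.minAreaRect(w)
w,r=rect(big((180,220,255,295),(20,50,120),(40,140,255)),.030); print('cover',r)
w,r=rect(big((320,245,370,295),(20,50,120),(40,140,255)),.09); print('beaker',r,cv2.minEnclosingCircle(w))
c=np.array(r[0]); hull=cv2.convexHull(w)[:,0]
for a in range(0,45,5):
    d=[np.ptp(w@[np.cos(np.radians(a+k)),np.sin(np.radians(a+k))])*1e3 for k in(0,45,90,135)]; print(a,np.round(d,1),round(np.mean(d),2))
w,r=rect(big((285,220,325,255),(0,150,40),(5,255,255)),.07); print('red',r)
for n,u,v in(('a',295,62),('b',535,25),('c',567,250),('d',323,292)): print(n,onz('top',130+u/5,225+v/5,.03))
for n,u,v in(('tl',40,85),('tr',560,8),('br',600,265),('bl',80,355)): print(n,onz('top',130+u/5,225+v/5,.032))
for u,v in((413,85),(435,215)): print('hand',onz('top',130+u/5,225+v/5,.062))
print('jar',onz('top',263,172,.11),'offc',onz('top',394,258,.016),onz('top',462,258,.016),'side beaker rim',onz('side',236.5,242,.09))
E
```

```text
cover ((0.5317038893699646, 0.14585290849208832), (0.12802381813526154, 0.13387823104858398), 10.139928817749023)
beaker ((0.5004811882972717, -0.2017752230167389), (0.0602288655936718, 0.061587173491716385), 71.13098907470703) ((0.5003650188446045, -0.20141763985157013), 0.03234586492180824)
0 [62.9 64.1 60.6 63.9] 62.89
5 [63.2 64.4 61.6 64. ] 63.29
10 [63.3 64.2 62.1 63.6] 63.28
15 [63.  63.4 62.1 62.7] 62.79
20 [62.1 62.2 61.7 61.5] 61.89
25 [61.6 60.5 60.8 61.5] 61.09
30 [61.1 60.8 61.8 62.3] 61.5
35 [62.2 61.1 63.  63. ] 62.31
40 [63.4 60.9 63.7 63.2] 62.8
red ((0.5810999870300293, -0.09305000305175781), (0.06519997119903564, 0.06189999729394913), -0.0)
a [0.5811 0.2185]
b [0.6032 0.0877]
c [0.4799 0.0676]
d [0.4561 0.1988]
tl [0.5666 0.3554]
tr [0.6126 0.074 ]
br [0.4719 0.0495]
bl [0.4217 0.3265]
hand [0.5655 0.1507]
hand [0.4961 0.137 ]
jar [0.7486 0.0181] offc [ 0.5325 -0.3487] [ 0.5352 -0.5372] side beaker rim [ 0.5055 -0.2094]
```

Checks: the cover measures 128 x 134 mm at yaw 10° with its handle at (0.531, 0.144), and the beaker is 60–65 mm across at (0.500, -0.202) with flats at 25.5°+45°k. These match the given sizes. Moving over the handle now.

```bash
for i in 1 2 3; do python3 -m creep '[[[21,34.3,0,0,0,-0.3],[21,34.3,0,0,0,-0.3],[21,34.3,0,0,0,-0.3],[21,34.3,0,0,0,-0.3],[21,34.3,0,0,0,-0.3]]]' -1; done; python3 -c "
from h import *
print(robot.observe()['qpos'])"
```

```text
time: 0.52
tool_pos: [0.237, -0.3352, 0.4006]
tool_rot: [-3.138, 0.001, 0.219]
contact_force: [0.7, -1.1, -0.4]
opening: 0.0917
time: 0.93
tool_pos: [0.3428, -0.1555, 0.3999]
tool_rot: [-3.136, 0.002, 0.187]
contact_force: [0.8, -0.8, -0.3]
opening: 0.0916
time: 1.35
tool_pos: [0.4484, 0.0244, 0.3998]
tool_rot: [-3.137, 0.002, 0.16]
contact_force: [0.5, -1.3, -0.3]
opening: 0.0918
[-0.11786631  0.20801164  1.72605077  0.00435514  1.2104292   1.29134409]
```

```bash
python3 -m creep '[[[20,29,-15,0,0,0.2],[20,29,-15,0,0,0.2],[20,29,-15,0,0,0.2],[20,29,-15,0,0,0.2],[0,0,0,0,0,0]]]' -1; python3 - <<'E'
from h import *
s=robot.observe();print(s['tool_pos'],s['tool_rot'])
shot('top','pics/t1.png',(150,200,310,320),5)
E
```

```text
time: 1.77
tool_pos: [0.5328, 0.1536, 0.3358]
tool_rot: [-3.137, -0.001, 0.181]
contact_force: [-1.3, -0.4, -1.1]
opening: 0.0919
[0.53280261 0.15364323 0.33584528] [-3.13651542e+00 -1.04624929e-03  1.81067982e-01]
```

View pics/t1.png

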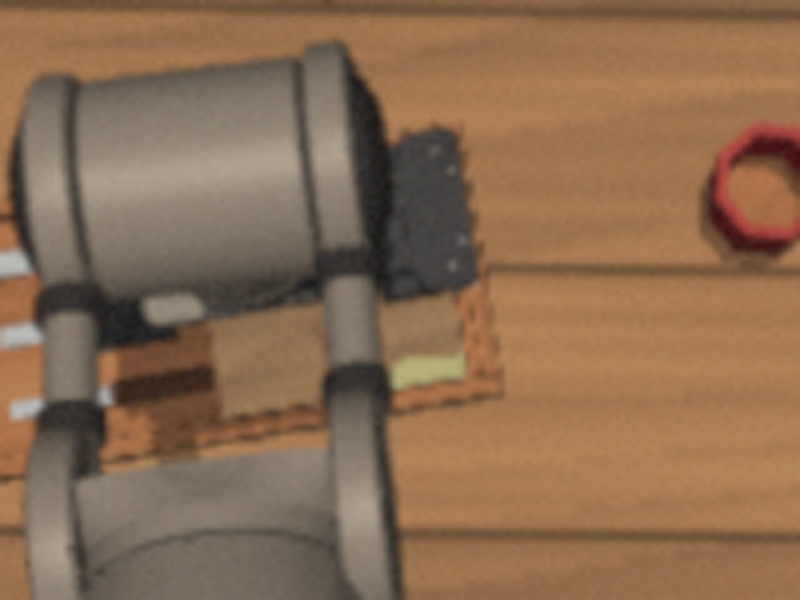

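The arm hides the handle (the view shows only the wrist over the tray), so I'll use the measurement. Descend, grip and slide.

```bash
python3 -m creep '[[[-2,-9,-30,0,0,-0.4],[0,0,-32,0,0,0],[0,0,-32,0,0,0],[0,0,-24,0,0,0],[0,0,0,0,0,0]]]' -1; python3 -m creep '[[[0,0,0,0,0,0],[0,0,0,0,0,0],[0,0,0,0,0,0],[0,0,0,0,0,0],[0,0,0,0,0,0]]]' 1 10;python3 -m creep '[[[0,0,0,0,0,0],[0,0,0,0,0,0],[0,0,0,0,0,0],[0,0,0,0,0,0],[0,0,0,0,0,0]]]' 1 10
```

```text
time: 2.23
tool_pos: [0.5284, 0.1406, 0.218]
tool_rot: [-3.139, -0.005, 0.175]
contact_force: [-0.7, -0.7, 0.4]
opening: 0.0918
time: 2.65
tool_pos: [0.5294, 0.1386, 0.2242]
tool_rot: [-3.14, -0.011, 0.173]
contact_force: [0.0, -0.6, 0.3]
opening: 0.0632
time: 3.07
tool_pos: [0.5301, 0.1388, 0.2273]
tool_rot: [-3.14, -0.017, 0.173]
contact_force: [0.6, 0.2, -0.0]
opening: 0.0298
```

```bash
python3 -m creep '[[[0,0,-7,0,0.5,0],[0,0,-4,0,0.5,0],[0,0,-1,0,0,0],[0,0,0,0,0,0],[0,0,0,0,0,0]]]' 1 10
```

```text
time: 3.48
tool_pos: [0.5307, 0.1394, 0.2156]
tool_rot: [-3.137, -0.0, 0.174]
contact_force: [-0.7, 0.9, 5.2]
opening: 0.0155
```

Gripped (16 mm). Slide the cover.

```bash
for i in 1 2; do python3 -m creep '[[[-2.8,15.8,0,0,0,0],[-2.8,15.8,0,0,0,0],[-2.8,15.8,0,0,0,0],[-2.8,15.8,0,0,0,0],[0,0,0,0,0,0]]]'; done;  python3 -m creep '[[[-1,6,0,0,0,0],[-1,6,0,0,0,0],[-1,6,0,0,0,0],[0,0,0,0,0,0]]]'
```

```text
time: 3.9
tool_pos: [0.5198, 0.2023, 0.2156]
tool_rot: [-3.141, 0.002, 0.174]
contact_force: [-2.0, 1.1, 6.5]
opening: 0.016
time: 4.32
tool_pos: [0.5091, 0.2643, 0.2155]
tool_rot: [3.139, 0.005, 0.175]
contact_force: [-1.6, 1.1, 6.0]
opening: 0.016
time: 4.65
tool_pos: [0.5085, 0.2727, 0.2152]
tool_rot: [3.121, 0.01, 0.179]
contact_force: [-0.2, -7.6, 7.3]
opening: 0.0169
```

Displacement is 135 mm with the stop felt at -7.6 N, so the cover is home. Release, rise, and go towards the beaker.

```bash
python3 -m creep '[[[0,-1,-1,0,0,0],[0,0,0,0,0,0],[0,0,0,0,0,0],[0,0,0,0,0,0],[0,0,10,0,0,0]]]' -1; python3 -m creep '[[[0,0,30,0,0,0],[0,0,30,0,0,0],[-9,-35,30,0,0,-4.2],[-9,-35,30,0,0,-4.2],[-9,-35,0,0,0,-4.2]]]';python3 -m creep '[[[-9,-35,0,0,0,-4.2],[-9,-35,0,0,0,-4.2],[-9,-35,0,0,0,-4.2],[-9,-35,0,0,0,-4.2],[-9,-35,0,-2.2,-6.2,0]]]';python3 -m creep '[[[-9,-35,0,-2.2,-6.2,0],[-9,-35,0,-2.2,-6.2,0],[-9,-35,0,-2.2,-6.2,0],[-9,-35,0,-2.2,-6.2,0],[0,0,0,-2.2,-6.2,0]]]'
cat >> h.py <<'E'
from scipy.spatial.transform import Rotation as Ro
def st(g=None,d=None,n=None):
    s=robot.observe(); p=s['tool_pos']; R=Ro.from_euler('xyz',s['tool_rot'])
    D=R.apply([0,0,1]); print('t',s['time'],'tcp',p.round(4),'d',D.round(3),'jaw',R.apply([0,1,0]).round(3),'grasp',(p+.159*D).round(4),'q',s['qpos'].round(2),'op',round(s['opening'],4),'F',s['contact_force'].round(1))
    if d is not None:
        d=np.array(d)/np.linalg.norm(d); y=np.array(n,float); y-=d*(y@d); y/=np.linalg.norm(y)
        y*=np.sign(y@R.apply([0,1,0])); T=Ro.from_matrix(np.c_[np.cross(y,d),y,d])
        print('turn deg',np.degrees((T*R.inv()).as_rotvec()).round(1))
        if g is not None: print('shift mm',((np.array(g)-.159*d-p)*1e3).round(1))
E
python3 -c "
from h import *
st((.500,-.202,.060),(.943*.707,-.334*.707,-.707),(.334,.943,0))
shot('top','pics/t2.png')"
```

```text
time: 5.07
tool_pos: [0.5089, 0.2666, 0.2206]
tool_rot: [3.119, 0.019, 0.175]
contact_force: [-0.4, -1.5, -0.3]
opening: 0.046
time: 5.48
tool_pos: [0.4829, 0.1714, 0.3399]
tool_rot: [3.122, 0.018, -0.042]
contact_force: [1.4, -1.1, 0.9]
opening: 0.0794
time: 5.9
tool_pos: [0.4345, -0.0092, 0.3462]
tool_rot: [3.126, -0.106, -0.349]
contact_force: [0.6, -0.5, -0.6]
opening: 0.0915
time: 6.32
tool_pos: [0.3993, -0.1435, 0.3507]
tool_rot: [3.128, -0.659, -0.349]
contact_force: [1.8, 2.5, 0.9]
opening: 0.0915
t 6.3167 tcp [ 0.3993 -0.1435  0.3507] d [ 0.57  -0.223 -0.791] jaw [-0.35  -0.937  0.011] grasp [ 0.49   -0.1789  0.225 ] q [-0.57  0.11  2.11  0.41  0.3   1.01] op 0.0915 F [1.8 2.5 0.9]
turn deg [-1.9 -7.   1. ]
shift mm [  -5.3  -20.9 -178.3]
```

View pics/t2.png

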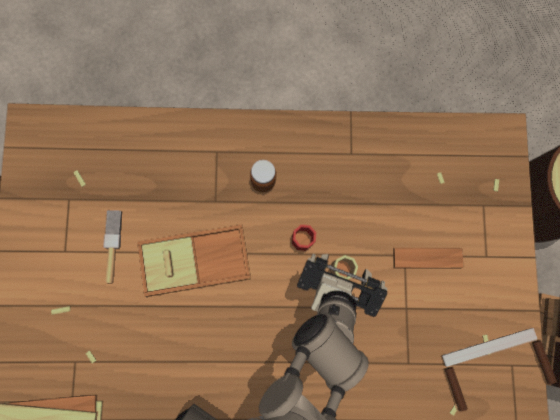

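The picture shows the cover now over the gouges (handle at (168,262)) and the gripper just short of the pale beaker at (345,266). Joint 5 is at its limit (0.30), so I'll use a smaller forward tilt of 30°, d at −60°, and a 60° backward tilt after the turn.

```bash
python3 -c "
from h import *
st((.500,-.202,.060),(.943*.5,-.334*.5,-.866),(.334,.943,0))"
python3 -m creep '[[[13,-16,0,1.5,4,0],[13,-16,0,1.5,4,0],[0,0,-20,0,0,0],[0,0,-20,0,0,0],[0,0,0,0,0,0]]]'
python3 -c "
from h import *
st((.500,-.202,.060),(.943*.5,-.334*.5,-.866),(.334,.943,0))"
```

```text
t 6.3667 tcp [ 0.399  -0.1423  0.3504] d [ 0.576 -0.224 -0.786] jaw [-0.35  -0.937  0.01 ] grasp [ 0.4907 -0.1779  0.2255] q [-0.56  0.11  2.11  0.43  0.29  0.99] op 0.0916 F [ 0.   1.3 -0.3]
turn deg [3.3 7.5 1. ]
shift mm [  26.   -33.1 -152.7]
time: 6.78
tool_pos: [0.4244, -0.1741, 0.3122]
tool_rot: [3.13, -0.501, -0.353]
contact_force: [-1.3, 1.1, -0.2]
opening: 0.0918
t 6.7833 tcp [ 0.4244 -0.1741  0.3122] d [ 0.447 -0.177 -0.877] jaw [-0.351 -0.936  0.01 ] grasp [ 0.4955 -0.2022  0.1727] q [-0.59  0.24  2.02  0.26  0.4   1.12] op 0.0918 F [-1.3  1.1 -0.2]
turn deg [ 0.1 -1.4  1. ]
shift mm [   0.6   -1.3 -114.5]
```

```bash
python3 -m creep '[[[0,-1,-28,0,-1.4,1],[0,0,-28,0,0,0],[0,0,-28,0,0,0],[0,0,-26,0,0,0],[0,0,0,0,0,0]]]'
python3 -c "
from h import *
st((.500,-.202,.060),(.943*.5,-.334*.5,-.866),(.334,.943,0))
shot('side','pics/s2.png',(170,170,310,290),5)"
```

```text
time: 7.2
tool_pos: [0.4357, -0.1936, 0.2393]
tool_rot: [-3.102, -0.479, -0.332]
contact_force: [0.0, 0.3, 0.0]
opening: 0.0919
t 7.2 tcp [ 0.4357 -0.1936  0.2393] d [ 0.448 -0.113 -0.887] jaw [-0.309 -0.95  -0.035] grasp [ 0.507  -0.2116  0.0983] q [-0.63  0.41  2.05  0.65  0.29  0.68] op 0.0919 F [0.  0.3 0. ]
turn deg [-2.7 -1.8 -1.5]
shift mm [-10.7  18.1 -41.7]
```

View pics/s2.png

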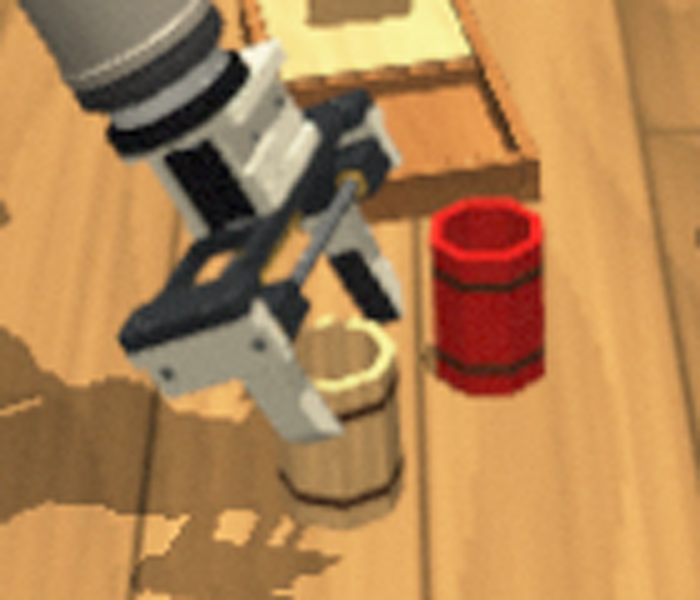

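The side view shows the jaws straddling the pale beaker correctly at about (345,400 in the crop), but joint 5's limit prevents a forward tilt down low. I'll tilt sideways instead, in the plane of the 70.5° flat normal and using joint 4, with the jaws along -19.5°. Lift first.

```bash
sed -i "s/y\*=np.sign(y@R.apply(\[0,1,0\]))/pass/" h.py
python3 -m creep '[[[-3,6,33,0,0,0],[-3,6,33,0,0,0],[-3,6,33,0,0,0],[-3,6,33,0,0,0],[0,0,0,0,0,0]]]'
python3 -c "
from h import *
st((.500,-.202,.060),(.256,.722,-.643),(.943,-.334,0))
st((.500,-.202,.060),(.256,.722,-.643),(-.943,.334,0))"
```

```text
time: 7.67
tool_pos: [0.4213, -0.1653, 0.3814]
tool_rot: [-3.109, -0.472, -0.334]
contact_force: [0.4, 0.0, 1.7]
opening: 0.0918
t 7.6667 tcp [ 0.4213 -0.1653  0.3814] d [ 0.44  -0.119 -0.89 ] jaw [-0.314 -0.949 -0.029] grasp [ 0.4913 -0.1842  0.2399] q [-0.59  0.13  1.92  0.24  0.65  1.14] op 0.0918 F [0.4 0.  1.7]
turn deg [  9.5 -23.6  87.2]
shift mm [  38.  -151.5 -219.2]
t 7.6667 tcp [ 0.4213 -0.1653  0.3814] d [ 0.44  -0.119 -0.89 ] jaw [-0.314 -0.949 -0.029] grasp [ 0.4913 -0.1842  0.2399] q [-0.59  0.13  1.92  0.24  0.65  1.14] op 0.0918 F [0.4 0.  1.7]
turn deg [ 75.1  38.4 -74.8]
shift mm [  38.  -151.5 -219.2]
```

```bash
for i in 1 2; do python3 -m creep '[[[2.9,-11.6,0,0.73,-1.82,6.7],[2.9,-11.6,0,0.73,-1.82,6.7],[2.9,-11.6,0,0.73,-1.82,6.7],[2.9,-11.6,0,0.73,-1.82,6.7],[2.9,-11.6,0,0.73,-1.82,6.7]]]' >/dev/null; done; python3 -m creep '[[[2.9,-11.6,0,0.73,-1.82,6.7],[2.9,-11.6,0,0.73,-1.82,6.7],[2.9,-11.6,0,0.73,-1.82,6.7]]]'
python3 -c "
from h import *
st((.500,-.202,.060),(.256,.722,-.643),(.943,-.334,0))"
```

```text
time: 8.75
tool_pos: [0.4511, -0.3005, 0.4002]
tool_rot: [-3.133, -0.844, 1.187]
contact_force: [1.3, -0.2, 0.2]
opening: 0.092
t 8.75 tcp [ 0.4511 -0.3005  0.4002] d [ 0.272  0.696 -0.665] jaw [ 0.93  -0.369 -0.006] grasp [ 0.4943 -0.1899  0.2946] q [-0.9   0.47  1.46  0.71  1.68 -0.62] op 0.092 F [ 1.3 -0.2  0.2]
turn deg [ 1.4 -0.9  2.1]
shift mm [   8.2  -16.3 -238. ]
```

```bash
python3 -m creep '[[[4,-8,-30,1.4,-0.9,2.1],[4,-8,-36,0,0,0],[0,0,-36,0,0,0],[0,0,-36,0,0,0],[0,0,0,0,0,0]]]'
python3 -c "
from h import *
st((.500,-.202,.060),(.256,.722,-.643),(.943,-.334,0))"
```

```text
time: 9.17
tool_pos: [0.4588, -0.3167, 0.265]
tool_rot: [-3.13, -0.852, 1.235]
contact_force: [-0.9, 0.2, 0.0]
opening: 0.0919
t 9.1667 tcp [ 0.4588 -0.3167  0.265 ] d [ 0.237  0.714 -0.659] jaw [ 0.947 -0.321 -0.007] grasp [ 0.4965 -0.2032  0.1603] q [-0.9   0.67  1.54  0.68  1.51 -0.82] op 0.0919 F [-0.9  0.2  0. ]
turn deg [ 1.  -0.8 -0.8]
shift mm [ 5.000e-01 -1.000e-01 -1.028e+02]
```

```bash
python3 -m creep '[[[0,0,-30,1,-0.8,-0.8],[0,0,-30,0,0,0],[0,0,-28,0,0,0],[0,0,-10,0,0,0],[0,0,-3,0,0,0]]]'
python3 -c "
from h import *
st((.500,-.202,.060),(.256,.722,-.643),(.943,-.334,0))
shot('side','pics/s3.png',(170,180,310,290),5)"
```

```text
time: 9.58
tool_pos: [0.4609, -0.3161, 0.1723]
tool_rot: [-3.138, -0.863, 1.232]
contact_force: [-0.3, -1.4, -0.4]
opening: 0.0916
t 9.5833 tcp [ 0.4609 -0.3161  0.1723] d [ 0.249  0.718 -0.65 ] jaw [ 0.944 -0.329 -0.002] grasp [ 0.5004 -0.202   0.069 ] q [-0.9   0.81  1.58  0.71  1.37 -0.94] op 0.0916 F [-0.3 -1.4 -0.4]
turn deg [ 0.5 -0.3 -0.3]
shift mm [ -1.5  -0.7 -10.1]
```

View pics/s3.png

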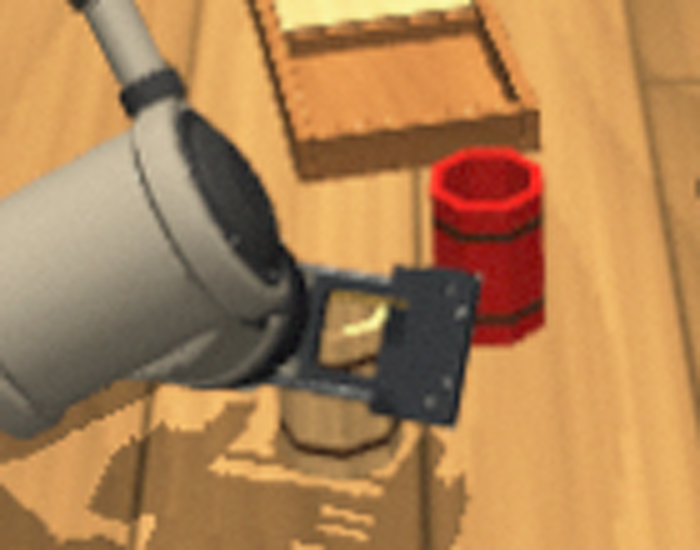

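The beaker sits upright between the fingers (base hoop at about (340,450) in the crop). Lower 8 mm and close.

```bash
python3 -m creep '[[[-1,0,-8,0,0,0],[0,0,-2,0,0,0],[0,0,-1,0,0,0],[0,0,-1,0,0,0],[0,0,-1,0,0,0]]]' 1 20; python3 -m creep '[[[0,0,-1,0,0,0],[0,0,-1,0,0,0],[0,0,0,0,0,0]]]' 
python3 -c "
from h import *
st((.500,-.202,.060),(.256,.722,-.643),(.943,-.334,0))"
```

```text
time: 10.05
tool_pos: [0.4614, -0.3173, 0.1662]
tool_rot: [3.133, -0.858, 1.243]
contact_force: [-0.3, 0.3, 0.3]
opening: 0.0631
time: 10.3
tool_pos: [0.4614, -0.3177, 0.1661]
tool_rot: [3.131, -0.858, 1.245]
contact_force: [0.3, 0.2, -1.4]
opening: 0.0599
t 10.3 tcp [ 0.4614 -0.3177  0.1661] d [ 0.253  0.713 -0.654] jaw [ 0.945 -0.328  0.007] grasp [ 0.5016 -0.2042  0.0622] q [-0.9   0.82  1.58  0.71  1.36 -0.96] op 0.0599 F [ 0.3  0.2 -1.4]
turn deg [ 0.9  0.1 -0.4]
shift mm [-2.1  0.9 -3.9]
```

Opening is 59.9 mm, which matches the 60 mm flats. Lift clear, then turn 90° about (-0.943, 0.334, 0) while moving away from the red one.

```bash
python3 -m creep '[[[0,0,10,0,0,0],[-19,-2.5,30,0,0,0],[-19,-2.5,30,0,0,0],[-19,-2.5,30,0,0,0],[-19,-2.5,15,0,0,0]]]'
for i in 1 2; do python3 -m creep '[[[5.8,16.2,0,-6.53,2.31,0],[5.8,16.2,0,-6.53,2.31,0],[5.8,16.2,0,-6.53,2.31,0],[5.8,16.2,0,-6.53,2.31,0],[5.8,16.2,0,-6.53,2.31,0]]]'; done
python3 -c "
from h import *
st((.426,-.214,.030),(-.215,-.606,-.766),(.943,-.334,0))"
```

```text
time: 10.72
tool_pos: [0.3844, -0.3258, 0.2822]
tool_rot: [-3.141, -0.86, 1.239]
contact_force: [0.8, -0.5, -0.3]
opening: 0.0598
time: 11.13
tool_pos: [0.4087, -0.2486, 0.2892]
tool_rot: [3.131, -0.236, 1.229]
contact_force: [-0.9, 0.1, -1.5]
opening: 0.0598
time: 11.55
tool_pos: [0.438, -0.1633, 0.2946]
tool_rot: [3.111, 0.389, 1.222]
contact_force: [-1.4, 0.9, -1.8]
opening: 0.0602
t 11.55 tcp [ 0.438  -0.1633  0.2946] d [-0.101 -0.367 -0.925] jaw [ 0.943 -0.331  0.028] grasp [ 0.4219 -0.2216  0.1475] q [-0.41  0.38  1.85 -0.49  0.92  0.24] op 0.0602 F [-1.4  0.9 -1.8]
turn deg [-16.2   7.4  -0.4]
shift mm [  22.2   45.7 -142.8]
```

```bash
python3 -m creep '[[[7.5,15.5,-12,-5.5,2.5,-0.1],[7.5,15.5,-12,-5.5,2.5,-0.1],[7.5,15.5,-12,-5.5,2.5,-0.1],[0,0,-20,0,0,0],[0,0,0,0,0,0]]]'
python3 -c "
from h import *
st((.426,-.214,.030),(-.218,-.616,-.757),(.943,-.334,0))
shot('side','pics/s4.png',(150,150,310,270),5)"
```

```text
time: 11.97
tool_pos: [0.4627, -0.1096, 0.2414]
tool_rot: [3.119, 0.727, 1.225]
contact_force: [-0.3, 0.7, -1.3]
opening: 0.0596
t 11.9667 tcp [ 0.4627 -0.1096  0.2414] d [-0.204 -0.633 -0.747] jaw [ 0.946 -0.325  0.017] grasp [ 0.4303 -0.2102  0.1227] q [-0.2   0.54  1.85 -0.87  1.05  0.7 ] op 0.0596 F [-0.3  0.7 -1.3]
turn deg [ 1.2  0.6 -0.5]
shift mm [ -2.1  -6.5 -91. ]
```

View pics/s4.png

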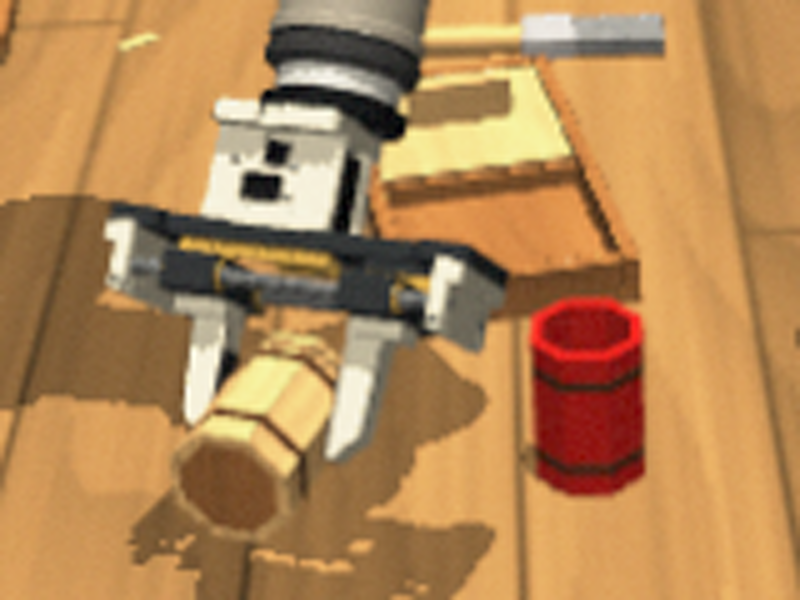

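The bottom faces the camera and the axis is level with the mouth pointing away (beaker at (250,430) in the crop). Lower it to the bench.

```bash
python3 -m creep '[[[-1,-3,-25,1.2,0.6,-0.5],[0,0,-25,0,0,0],[0,0,-20,0,0,0],[0,0,-8,0,0,0],[0,0,-3,0,0,0]]]'
python3 -c "
from h import *
st((.426,-.214,.0316),(-.218,-.616,-.757),(.943,-.334,0))"
```

```text
time: 12.43
tool_pos: [0.4639, -0.1158, 0.1672]
tool_rot: [3.122, 0.708, 1.212]
contact_force: [0.0, 0.0, -0.7]
opening: 0.0597
t 12.4333 tcp [ 0.4639 -0.1158  0.1672] d [-0.21  -0.615 -0.76 ] jaw [ 0.941 -0.339  0.015] grasp [ 0.4306 -0.2137  0.0464] q [-0.22  0.68  1.88 -0.93  0.93  0.85] op 0.0597 F [ 0.   0.  -0.7]
turn deg [0.  0.9 0.3]
shift mm [ -3.3  -0.2 -15.3]
```

```bash
python3 -m creep '[[[0,0,-8,0,0.8,0.3],[0,0,-5,0,0,0],[0,0,-3,0,0,0],[0,0,-2,0,0,0]]]'
python3 -c "
from h import *
st((.426,-.214,.0316),(-.218,-.616,-.757),(.943,-.334,0))"
```

```text
time: 12.77
tool_pos: [0.4649, -0.1173, 0.1521]
tool_rot: [3.133, 0.714, 1.222]
contact_force: [-2.2, 15.2, 22.3]
opening: 0.0599
t 12.7667 tcp [ 0.4649 -0.1173  0.1521] d [-0.216 -0.618 -0.756] jaw [ 0.942 -0.337  0.006] grasp [ 0.4306 -0.2156  0.032 ] q [-0.22  0.71  1.88 -0.95  0.92  0.87] op 0.0599 F [-2.2 15.2 22.3]
turn deg [0.2 0.3 0.2]
shift mm [-4.2  1.3 -0.2]
```

On the bench (22 N contact at the expected height). Release and back off along the fingers.

```bash
python3 -m creep '[[[0,0,0.5,0,0,0],[0,0,-1,0,0,0],[0,0,-1,0,0,0],[0,0,-1,0,0,0],[0,0,-1,0,0,0]]]' -1; python3 -m creep '[[[3,9,11,0,0,0],[6,18,22,0,0,0],[6,18,22,0,0,0],[0,0,35,0,0,0],[0,0,35,0,0,0]]]'
python3 -m creep '[[[0,0,35,0,0,0],[0,0,35,0,0,0],[0,0,30,0,0,0],[0,0,0,0,0,0]]]'
python3 -c "
from h import *
C=np.array([.425,-.231,.030])
st((.420,-.245,.030),(.256,.722,-.643),(.943,-.334,0))
shot('top','pics/t5.png',(270,180,410,300),5);shot('side','pics/s5.png')"
```

```text
time: 13.18
tool_pos: [0.4658, -0.1174, 0.1505]
tool_rot: [3.127, 0.715, 1.219]
contact_force: [-1.0, 0.3, 0.0]
opening: 0.0883
time: 13.6
tool_pos: [0.4787, -0.0707, 0.2723]
tool_rot: [-3.133, 0.715, 1.232]
contact_force: [0.3, -0.2, -0.3]
opening: 0.0916
time: 13.93
tool_pos: [0.4784, -0.0698, 0.3829]
tool_rot: [3.14, 0.713, 1.227]
contact_force: [0.5, -0.4, 0.5]
opening: 0.0919
t 13.9333 tcp [ 0.4784 -0.0698  0.3829] d [-0.219 -0.617 -0.756] jaw [ 0.942 -0.336  0.002] grasp [ 0.4436 -0.1678  0.2627] q [-0.12  0.37  1.65 -0.71  1.37  0.46] op 0.0919 F [ 0.5 -0.4  0.5]
turn deg [ 85.6 -30.4   0.2]
shift mm [ -99.1 -290.  -250.7]
```

View pics/t5.png

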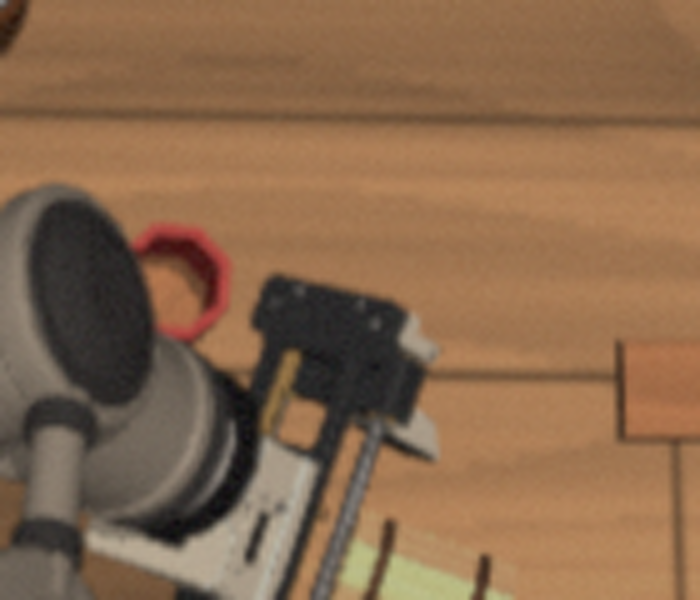

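The beaker is lying at the lower edge of the crop (about (430,570)) with its hoops visible, and the hand is clear above it. Swing the hand to the bottom side of the beaker.

```bash

for i in 1 2; do python3 -m creep '[[[-7.6,-22.3,0,6.58,-2.34,0],[-7.6,-22.3,0,6.58,-2.34,0],[-7.6,-22.3,0,6.58,-2.34,0],[-7.6,-22.3,0,6.58,-2.34,0],[-7.6,-22.3,0,6.58,-2.34,0]]]' >/dev/null; done
python3 -m creep '[[[-7.6,-22.3,0,6.58,-2.34,0],[-7.6,-22.3,0,6.58,-2.34,0],[-7.6,-22.3,0,6.58,-2.34,0],[0,0,-20,0,0,0],[0,0,0,0,0,0]]]'
python3 - <<'E'
from h import *
st((.420,-.2457,.030),(.256,.722,-.643),(.943,-.334,0))
im=shot('side','pics/s6.png'); shot('top','pics/t6.png')
t=cv2.imread('pics/t6.png'); hsv=cv2.cvtColor(t,cv2.COLOR_BGR2HSV)
m=cv2.inRange(hsv,(20,40,110),(40,150,255)); m[:270]=0;m[345:]=0;m[:,:310]=0;m[:,410:]=0
# project top-flat (z=.06) pixels
p=np.argwhere(m>0); w=np.array([onz('top',u,v,.06) for v,u in p],np.float32)
print(len(p),cv2.minAreaRect(w))
a=cv2.resize(t[240:340,300:400],None,fx=4,fy=4,interpolation=cv2.INTER_CUBIC);b=cv2.resize(im[190:290,150:250],None,fx=4,fy=4,interpolation=cv2.INTER_CUBIC)
cv2.imwrite('pics/c6.png',np.hstack([a,b]))
E
```

```text
time: 15.28
tool_pos: [0.3683, -0.3702, 0.3317]
tool_rot: [-3.12, -0.926, 1.212]
contact_force: [0.8, 0.9, -0.3]
opening: 0.0918
t 15.2833 tcp [ 0.3683 -0.3702  0.3317] d [ 0.26   0.756 -0.601] jaw [ 0.942 -0.335 -0.013] grasp [ 0.4097 -0.2501  0.2361] q [-1.09  0.57  1.54  0.63  1.74 -0.87] op 0.0918 F [ 0.8  0.9 -0.3]
turn deg [-3.1  0.3  0.1]
shift mm [  11.     9.7 -199.5]
504 ((0.4124530851840973, -0.2795354723930359), (0.1888677477836609, 0.16961203515529633), 88.00421905517578)
```

View pics/c6.png

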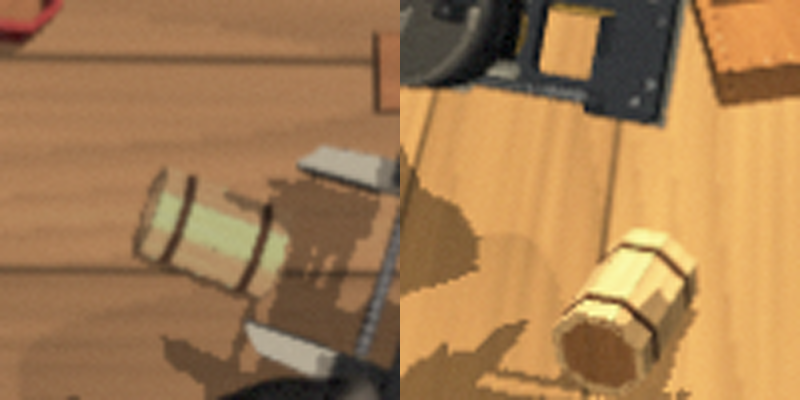

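The top crop shows the lying beaker's upper flat from about (160,208) (mouth) to (285,249) (bottom). The side crop shows it steady, bottom toward the camera. Check this against the expected pose.

```bash
python3 - <<'E'
from h import *
a=onz('top',340,292,.06);b=onz('top',371.2,302.3,.06);d=a-b
print(a,b,(a+b)/2,np.linalg.norm(d),np.degrees(np.arctan2(d[1],d[0])))
E
python3 -m creep '[[[5.5,5,-28,-3.1,0.3,0.1],[5.5,5,-28,0,0,0],[0,0,-28,0,0,0],[0,0,-28,0,0,0],[0,0,0,0,0,0]]]' -1
```

```text
[ 0.4363 -0.1911] [ 0.4103 -0.2736] [ 0.4233  -0.23235] 0.08650000000000002 72.50767547488957
time: 15.8
tool_pos: [0.3832, -0.3556, 0.2245]
tool_rot: [3.127, -0.859, 1.249]
contact_force: [-0.2, 0.0, 0.2]
opening: 0.0919
```

Measured centre (0.423, -0.232), length 87 mm, direction 72.5°. This agrees with the expected pose, so finish the descent.

```bash
python3 -c "
from h import *
st((.4195,-.246,.031),(.256,.722,-.643),(.943,-.334,0))"
python3 -m creep '[[[-1,-2,-28,0,0,0],[-1,-2,-28,0,0,0],[0,0,-20,0,0,0],[0,0,-10,0,0,0],[0,0,-2,0,0,0]]]' -1
python3 -c "
from h import *
st((.4195,-.246,.031),(.256,.722,-.643),(.943,-.334,0))"
```

```text
t 15.8 tcp [ 0.3832 -0.3556  0.2245] d [ 0.254  0.713 -0.653] jaw [ 0.945 -0.327  0.01 ] grasp [ 0.4236 -0.2421  0.1206] q [-1.05  0.7   1.63  0.61  1.48 -1.  ] op 0.0919 F [-0.2  0.   0.2]
turn deg [ 0.9  0.3 -0.4]
shift mm [ -4.4  -5.2 -91.3]
time: 16.22
tool_pos: [0.3854, -0.3581, 0.1424]
tool_rot: [3.116, -0.853, 1.262]
contact_force: [-0.4, 1.1, 0.2]
opening: 0.0918
t 16.2167 tcp [ 0.3854 -0.3581  0.1424] d [ 0.253  0.71  -0.657] jaw [ 0.947 -0.322  0.017] grasp [ 0.4256 -0.2453  0.0379] q [-1.05  0.83  1.65  0.63  1.35 -1.1 ] op 0.0918 F [-0.4  1.1  0.2]
turn deg [ 1.3  0.5 -0.7]
shift mm [-6.5 -2.7 -9.1]
```

```bash
python3 -m creep '[[[-4,-2,-6,1.3,0.5,-0.7],[-2,-1,-3,0,0,0],[0,0,0,0,0,0]]]' -1;  python3 -m creep '[[[0,0,-1,0,0,0],[0,0,-1,0,0,0],[0,0,-1,0,0,0],[0,0,-1,0,0,0],[0,0,0,0,0,0]]]' 1 20; python3 -m creep '[[[0,0,0,0,0,0],[0,0,0,0,0,0],[0,0,0,0,0,0]]]' 
python3 -c "
from h import *
st((.4195,-.246,.031),(.256,.722,-.643),(.943,-.334,0))"
```

```text
time: 16.47
tool_pos: [0.3802, -0.3616, 0.1365]
tool_rot: [3.137, -0.872, 1.234]
contact_force: [0.3, -0.1, -0.5]
opening: 0.0919
time: 16.88
tool_pos: [0.3804, -0.3627, 0.1352]
tool_rot: [3.131, -0.869, 1.237]
contact_force: [-0.9, 0.7, 0.4]
opening: 0.063
time: 17.13
tool_pos: [0.3804, -0.3627, 0.1353]
tool_rot: [3.131, -0.869, 1.237]
contact_force: [-0.1, -0.0, -0.1]
opening: 0.0599
t 17.1333 tcp [ 0.3804 -0.3627  0.1353] d [ 0.26   0.718 -0.645] jaw [ 0.942 -0.335  0.007] grasp [ 0.4216 -0.2485  0.0326] q [-1.06  0.85  1.64  0.63  1.36 -1.1 ] op 0.0599 F [-0.1 -0.  -0.1]
turn deg [0.3 0.3 0. ]
shift mm [-1.6  1.9 -2. ]
```

Gripped at 59.9 mm. Lift and compute the turn to mouth-down over the bay.

```bash
python3 -m creep '[[[0,0,15,0,0,0],[0,0,36,0,0,0],[0,0,36,0,0,0],[0,0,36,0,0,0],[0,0,36,0,0,0]]]'
python3 -c "
from h import *
st((.5305,.1435,.22),(.112,-.636,-.764),(.985,.174,0))"
```

```text
time: 17.55
tool_pos: [0.3787, -0.3605, 0.2914]
tool_rot: [-3.128, -0.877, 1.219]
contact_force: [1.3, -0.6, 0.1]
opening: 0.0598
t 17.55 tcp [ 0.3787 -0.3605  0.2914] d [ 0.252  0.726 -0.639] jaw [ 0.942 -0.335 -0.008] grasp [ 0.4189 -0.245   0.1898] q [-1.06  0.61  1.58  0.61  1.62 -0.91] op 0.0598 F [ 1.3 -0.6  0.1]
turn deg [-91.    7.2  23.5]
shift mm [134.  605.1  50. ]
```

```bash

for i in 1 2 3; do python3 -m creep '[[[8.4,37.8,3.2,-5.7,0.45,1.47],[8.4,37.8,3.2,-5.7,0.45,1.47],[8.4,37.8,3.2,-5.7,0.45,1.47],[8.4,37.8,3.2,-5.7,0.45,1.47],[8.4,37.8,3.2,-5.7,0.45,1.47]]]'; done
python3 -c "
from h import *
st((.5305,.1435,.22),(.112,-.636,-.764),(.985,.174,0))"
```

```text
time: 17.97
tool_pos: [0.4198, -0.1739, 0.315]
tool_rot: [3.026, -0.36, 1.419]
contact_force: [1.0, 0.4, -1.8]
opening: 0.0597
time: 18.38
tool_pos: [0.4603, 0.0244, 0.3337]
tool_rot: [3.011, 0.161, 1.555]
contact_force: [-0.2, -0.1, -1.7]
opening: 0.0596
time: 18.8
tool_pos: [0.5004, 0.2249, 0.3523]
tool_rot: [3.081, 0.681, 1.721]
contact_force: [1.0, -1.3, -1.7]
opening: 0.0602
t 18.8 tcp [0.5004 0.2249 0.3523] d [ 0.154 -0.612 -0.776] jaw [0.981 0.188 0.047] grasp [0.525  0.1276 0.229 ] q [ 0.44  0.5   1.52 -0.69  1.34  0.51] op 0.0602 F [ 1.  -1.3 -1.7]
turn deg [-1.6  2.5 -0.9]
shift mm [ 12.3  19.7 -10.9]
```

```bash
python3 -m creep '[[[6,10,-20,-1.6,2.5,-0.9],[6,5,-30,0,0,0],[0,0,-30,0,0,0],[0,0,-20,0,0,0],[0,0,0,0,0,0]]]'
python3 - <<'E'
from h import *
st((.5305,.1435,.0694),(.112,-.636,-.764),(.985,.174,0))
im=shot('side','pics/s7.png',(190,130,320,230),6)
E
```

```text
time: 19.22
tool_pos: [0.5111, 0.2531, 0.2479]
tool_rot: [3.14, 0.703, 1.759]
contact_force: [-0.9, -0.3, -1.6]
opening: 0.0603
t 19.2167 tcp [0.5111 0.2531 0.2479] d [ 0.123 -0.635 -0.763] jaw [0.982 0.188 0.001] grasp [0.5306 0.1521 0.1267] q [ 0.48  0.68  1.53 -0.71  1.26  0.63] op 0.0603 F [-0.9 -0.3 -1.6]
turn deg [ 0.1  0.1 -0.8]
shift mm [  1.6  -8.5 -57.1]
```

View pics/s7.png

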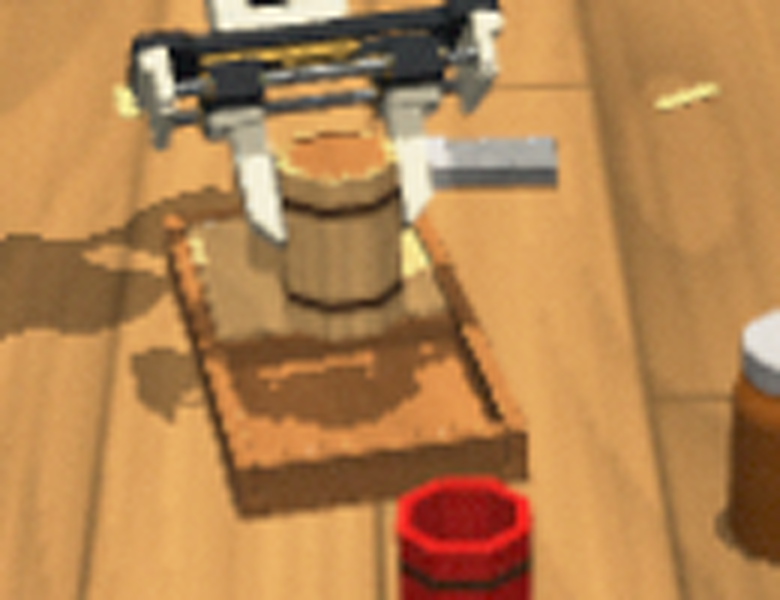

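The beaker is upright, bottom up (340,155), above the bay, and the cover has stayed home. Lower it.

```bash
python3 -m creep '[[[1,-5,-14,0,0,-0.7],[1,-4,-14,0,0,0],[0,0,-14,0,0,0],[0,0,-7,0,0,0]]]'
python3 -m creep '[[[0,0,-4,0,0,0],[0,0,-3,0,0,0],[0,0,-2,0,0,0]]]'
python3 - <<'E'
from h import *
st((.5305,.1435,.0694),(.112,-.636,-.764),(.985,.174,0))
E
```

```text
time: 19.6
tool_pos: [0.515, 0.243, 0.2033]
tool_rot: [3.126, 0.701, 1.734]
contact_force: [-0.9, -1.1, -1.7]
opening: 0.0596
time: 19.85
tool_pos: [0.5153, 0.2423, 0.1936]
tool_rot: [3.125, 0.701, 1.732]
contact_force: [0.3, -0.1, -2.0]
opening: 0.0603
t 19.85 tcp [0.5153 0.2423 0.1936] d [ 0.12  -0.634 -0.764] jaw [0.985 0.171 0.013] grasp [0.5344 0.1415 0.0722] q [ 0.46  0.75  1.56 -0.74  1.17  0.71] op 0.0603 F [ 0.3 -0.1 -2. ]
turn deg [-0.1  0.7  0.2]
shift mm [-2.7  2.3 -2.8]
```

```bash
python3 -m creep '[[[0,0,-2,0,0.7,0.2],[0,0,-2,0,0,0],[0,0,-1,0,0,0]]]'
python3 - <<'E'
from h import *
st((.5305,.1435,.0694),(.112,-.636,-.764),(.985,.174,0))
E
```

```text
time: 20.1
tool_pos: [0.5157, 0.2429, 0.1919]
tool_rot: [3.138, 0.702, 1.744]
contact_force: [-0.3, 0.1, -1.5]
opening: 0.0602
t 20.1 tcp [0.5157 0.2429 0.1919] d [ 0.114 -0.635 -0.764] jaw [0.985 0.174 0.002] grasp [0.5339 0.1419 0.0705] q [ 0.46  0.76  1.56 -0.74  1.17  0.7 ] op 0.0602 F [-0.3  0.1 -1.5]
turn deg [-0.   0.1 -0. ]
shift mm [-3.   1.7 -1.1]
```

```bash
python3 -m creep '[[[0,0,-3,0,0,0],[0,0,-2,0,0,0]]]'
python3 -m creep '[[[0,0,-2,0,0,0]]]'
```

```text
time: 20.27
tool_pos: [0.5156, 0.2435, 0.1914]
tool_rot: [3.136, 0.706, 1.741]
contact_force: [-4.7, 0.5, 6.7]
opening: 0.0599
time: 20.35
tool_pos: [0.5155, 0.2436, 0.1911]
tool_rot: [3.135, 0.708, 1.741]
contact_force: [-4.2, 0.9, 10.0]
opening: 0.0601
```

Floor contact at the expected height (10 N). Release and retreat along the fingers.

```bash
python3 -m creep '[[[0,0,0,0,0,0],[0,0,-0.5,0,0,0],[0,0,-0.5,0,0,0],[0,0,-0.5,0,0,0],[0,0,-0.5,0,0,0]]]' -1; python3 -m creep '[[[-1,6,8,0,0,0],[-2,13,16,0,0,0],[-3,19,23,0,0,0],[-3,19,23,0,0,0],[-3,19,23,0,0,0]]]'
python3 -m creep '[[[0,10,35,0,0,0],[0,10,35,0,0,0],[0,10,35,0,0,0],[0,0,0,0,0,0]]]'
python3 - <<'E'
from h import *
st()
t=shot('top','pics/t8.png');s=shot('side','pics/s8.png')
cv2.imwrite('pics/c8.png',np.hstack([cv2.resize(t[210:310,130:260],(520,400),interpolation=cv2.INTER_CUBIC),cv2.resize(s[140:240,205:275],(280,400),interpolation=cv2.INTER_CUBIC)]))
E
```

```text
time: 20.77
tool_pos: [0.5161, 0.2442, 0.1908]
tool_rot: [3.131, 0.707, 1.739]
contact_force: [-0.6, 0.3, -0.9]
opening: 0.0883
time: 21.18
tool_pos: [0.5025, 0.3195, 0.2826]
tool_rot: [-3.132, 0.71, 1.746]
contact_force: [0.7, -0.0, -0.3]
opening: 0.0918
time: 21.52
tool_pos: [0.4994, 0.3557, 0.3986]
tool_rot: [-3.138, 0.704, 1.748]
contact_force: [1.2, 0.2, 0.9]
opening: 0.0919
t 21.5167 tcp [0.4994 0.3557 0.3986] d [ 0.111 -0.638 -0.762] jaw [ 0.985  0.174 -0.003] grasp [0.517  0.2543 0.2774] q [ 0.63  0.62  1.18 -0.62  1.68  0.49] op 0.0919 F [1.2 0.2 0.9]
```

View pics/c8.png

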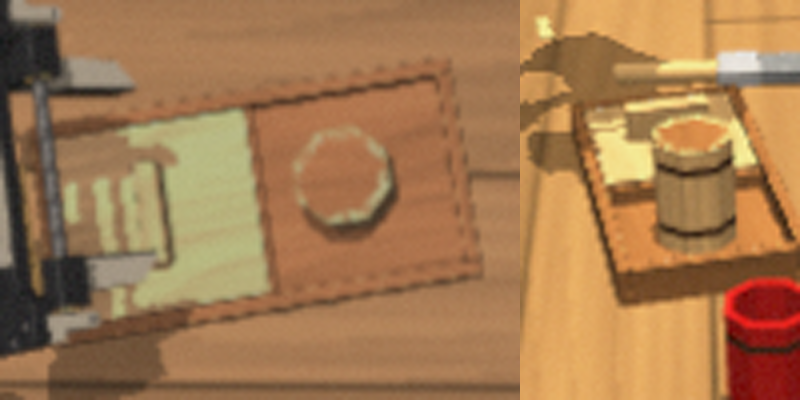

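The beaker stands mouth-down inside the bay, with its base up at (343,176) in the crop. The cover edge, from (248,108) to (272,292), is at the divider. Check the numbers, then hand in.

```bash
python3 - <<'E'
from h import *
B=np.array([.531,.141]); y=np.array([-.174,.985]); x=np.array([.985,.174])
p=onz('top',130+343/4,210+176/4,.098)-B; print('beaker in bay mm',(p@x*1e3).round(1),(p@y*1e3).round(1))
e=(onz('top',130+248/4,210+108/4,.03)+onz('top',130+272/4,210+292/4,.03))/2-B
print('cover near edge mm, slide est', (e@y*1e3).round(1),((e@y+.067-.002)*1e3).round(1))
robot.hand_in()
E
```

```text
beaker in bay mm -1.4 -2.6
cover near edge mm, slide est 60.1 125.1
the job is handed in; nothing more can be done
```

I'll check that cover figure against the saved unobstructed picture, since the estimate came from points I read by eye.

```bash
python3 - <<'E'
from h import *
for f,b in(('top0',(180,220,255,295)),('t2',(135,220,215,300))):
    h=cv2.cvtColor(cv2.imread(f'pics/{f}.png'),cv2.COLOR_BGR2HSV); m=cv2.inRange(h,(20,50,120),(40,140,255)); x0,y0,x1,y1=b; z=np.zeros_like(m); z[y0:y1,x0:x1]=m[y0:y1,x0:x1]
    c=max(cv2.findContours(z,cv2.RETR_EXTERNAL,cv2.CHAIN_APPROX_NONE)[0],key=cv2.contourArea)[:,0]
    print(cv2.minAreaRect(np.array([onz('top',u,v,.03) for u,v in c.astype(float)],np.float32)))
E
```

```text
the job is handed in; nothing more can be done
```

The job is handed in, and no verdict was given. One of my last checks, the cover position, came out just under the limit.

- **Cover:** I gripped the handle and slid the cover about 135 mm until it met the end stop (7.6 N felt), then let go. My last estimate, from edge points read by eye in a low-resolution crop, put the slide at about 125 mm, just below the 127 mm limit. One pixel is roughly 2.5 mm, so that figure is good to perhaps 5–10 mm. I ran hand-in in the same script, so I did not act on the disagreement, and a re-check afterwards was refused. The hand did move about 6 mm back while the jaws opened, so a small pull-back of the cover is possible.
- **Beaker:** I turned it over in two grips, laying it on a flat in between. It was set down with about 10 N of floor contact at the expected height. The last picture shows it standing mouth-down in the bay, about 1 mm and 3 mm from the centre along the two sides.
- **Robot:** the gripper was open and clear at hand-in, about 21.6 s into the run. The force reading was about 1–2 N, which is noise level.
- **Jar, offcut and brush:** I never touched them. I did not measure their positions again at the end.

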